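# Lift the swinging pickle basket off its trunnions with the hook

### The arm

A 7-joint arm with a two-finger parallel gripper is mounted at the origin on a cart in front of the work surface, level with it; the furniture and walls round the work are solid. World frame = base frame: x ahead of the robot, y to its left, z up, the work surface at z = 0. Lengths are in m, angles in rad, forces in N, time in s.
With the tool pointing down it reaches from about 0.375 to 0.925 m from the base axis. Payload 3.1 kg.
Tool frame: the origin (TCP) lies on the centre line of the jaws, within the pads' length; the fingertips stand 14 mm ahead of it and the grasp point (between the pads) lies 5 mm behind it; z points along the fingers, y is the line along which they close (so a half turn about z gives the same grasp; the last joint's range is limited). The gripper opens to 85 mm and grips with 20 to 120 N. Pads are 22 mm wide; open, the fingers measure 114 mm over their backs; the gripper's body (76 mm by 85 mm) begins 54 mm behind the grasp point. The pads swing forward as they close: fully open they stand 13 mm farther back than shut.
Start: joints at [1.174, 0.383, 0.044, 1.598, -0.018, 1.161, -0.05], TCP at [0.191, -0.621, 0.245] pointing down, gripper open.
Joint ranges: [-2.61, 2.61], [-0.41, 2.15], [-1.48, 1.57], [0, 2.5], [-1.57, 4.71], [0.05, 1.97], [-2.85, 2.85]. Speed limits (rad/s): [2.79, 2.79, 3.14, 3.14, 3.14, 3.14, 3.14].

### API

Orientations are given as a unit quaternion [x, y, z, w].
In Python, from bench import ctrl gives the robot as it stands. Calls block until the motion is done:
- ctrl.move_ptp(position, orientation): joint-space move of the TCP to a pose.
- ctrl.movel(position, orientation=None, speed=0.15): straight line of the TCP; orientation=None keeps the orientation; speed is the mean speed in m/s.
- ctrl.move_j(angles): joint-space move.
- ctrl.move_gripper(opening, effort=None): finger opening in m; effort is the grip in N (None keeps the last); returns when the fingers have stopped.
- ctrl.pause(seconds).
- ctrl.inverse_kinematics(position, orientation): joint angles nearest the present ones, or None.
- ctrl.read_camera(name): name is "scene" or "top"; returns (picture, depth): 384x512x3 uint8, red, green, blue; 384x512 float32, m along the optical axis (not along the pixel's ray), 0 where there is no reading.
- ctrl.camera_params(name): a dict with "K" (3x3 intrinsics, pixels), "dist_coeffs" ([k1, k2, p1, p2, k3] as OpenCV has them; the pictures are not rectified), "camera_from_world" (4x4, takes a point from world to camera coordinates). Camera axes: x right, y down, z forward; pixel columns grow to the right and rows downward; lengths in m; the calibration is good to about 2 mm. A picture is of the moment at which its call begins. camera_params takes no time and is no camera call.
A pose or a line that the arm cannot do raises ctrl.MotionError and nothing moves.
- ctrl.sign_off(): hands the job in; it is judged then, once.
Trained networks look in the newest picture that a camera, given by its name, has taken for a name from the list of things; names that differ only in an ending like _2 or _b are one class to them, and where a whole thing is asked for, a point or a joint stands for the part that bears it (a point fixed in the world has none). Each returns a list of dicts, best first, with "score" (0 to 1); they miss things now and then, are a little off and sometimes report something else, mostly with a low value. They report only what shows in the picture. A call takes as long as a camera call.
- ctrl.look_for(camera, name): "rect" ([left, top, right, bottom] in pixels, round what is visible of it).
- ctrl.outline_of(camera, name): "region" (384x512 bool, what is visible of it) and "rect" ([left, top, right, bottom] in pixels, round what is visible of it).
Readings, each from a call of its own:
- ctrl.read_time_s(): time.
- ctrl.read_qpos(): joint angles.
- ctrl.read_joint_vel(): joint speeds.
- ctrl.read_effort(): joint torques, N m.
- ctrl.read_eef_pos(): TCP position.
- ctrl.read_tcp_rot(): TCP orientation.
- ctrl.read_ft_force(): force on the tool from outside, world axes, zero at the start.
- ctrl.read_ft_torque(): the same for the moment, N m.
- ctrl.read_finger_gap(): finger opening in m.
- ctrl.read_grasp_force(): force on a finger pad.
Only numpy, scipy, OpenCV 4.12 (cv2) and the standard library are available. Lean on these libraries where they do the work, as an engineer would, in place of code of your own. Each camera call takes 0.05 s, during which the arm holds its last target. There are 200 camera calls.

### The job

The wire basket with a ring in it hangs by its two side pins in the open slots of the cradle and is still wet with pickling acid, so never touch it with the gripper. Push the keeper bolt fully back so that the pin below it is free, then put the wooden-handled hook under the basket's bail, lift the basket straight up off the cradle without letting it tip or swing hard, and set it down gently, standing upright with its whole foot on the flat steel tray and the ring still in it. Finally take the hook out of the bail and lay it flat on the wooden board again, clear of basket, cradle and tray, and leave the tray and the other things where they stand.

Things in the scene. Friction and masses are not known exactly. Their poses are not given: they have to be found in the camera images.
- board: fixed hardwood bench board lying on the table, 165 x 600 x 40 mm (x, y, z); origin at the centre of its underside, top at z = 0.040; all the work stands on it. Fixed things round it: behind its left half boxes up to z = 0.115 (from x = 0.52), left of it a glass jar to z = 0.105, right of it (y under -0.36) the goldsmith's bench, top at z = 0.155
- cradle: fixed grey cradle, left or right on the board: drip tray 118 x 88 x 10 mm with two upright cheeks (77 high, 50 wide, 6 thick) at x = -44 and +44 mm. Each has a 13 mm slot, open upward with a flared mouth, where a basket pin rests in a V, pin axis 60 mm above the underside. Origin: centre of underside; x is the basket's pivot axis, +x towards the cheek with the keeper bolt (far from the robot)
- keeper (a joint): sliding keeper bolt on the outer face of the cradle's +x cheek, in m: 0 to 0.003 = shut (the bolt lies across the slot over the pin), 0.030 = fully back at its stop; from 0.024 the pin is free. It slides along the cradle's +y, by about 1.5 N of friction, and stays where it is left
- keeper_knob (a point): top centre of the black upright knob of the keeper bolt, 13 mm thick, 24 mm tall, its top 106 mm above the cradle's underside; when shut it stands at x = 70, y = 28 mm of the cradle's frame. Push it towards the cradle's +y
- basket: loose round wire basket, 56 mm across the foot, 70 at the rim, rim 58 mm high, 0.18 to 0.3 kg. Brass pins 8 mm thick stick out along its x axis, 36 mm above its underside, to end knobs (14 mm thick) at x = -65 and +65 mm: it swings freely about them in the cradle and hangs upright. Origin: centre of underside, 24 mm above the cradle's at the start, axes parallel to the cradle's
- bail_top (a point): axis of the bail's wire at its peak, 116 mm above the basket's underside, over its middle. The bail is a rigid arch of 6 mm wire in the basket's x-z plane, 62 mm wide at 88 mm height, sloping about 45 degrees up to the peak, so a hook lifted below it slides to the peak. The way under it is along the basket's y, from either side, between rim (58 mm) and wire (113 mm)
- ring: loose ring blank, 22 mm across, 9 mm high, lying in the basket; origin at the centre of its underside
- hook: loose lifting hook, 0.13 kg: flat-sided wooden handle 90 long (x -45 to 45), 22 wide (y), 24 high (z); from its +x end a 7 mm brass rod runs along +x, axis 16 mm up, dips to a seat (a bail in it has its axis at x = 108, z = 16.5 mm) and turns up (+z) to a point at x = 119, top 34 mm up. Origin: centre of the handle's underside. At the start +x points to the robot within 1.4 rad
- tray: loose flat steel tray on the board, at the other end from the cradle, 105 (x) x 150 (y) x 7 mm, 0.3 kg; flat on top, origin at the centre of its underside
- oil_bottle: bystander: brown bottle with black cap, 32 mm thick, 66 mm tall, on the board; origin at the centre of its underside
- cork_tub: bystander: blue tub with cork lid, 49 mm thick, 57 mm tall, on the board; origin at the centre of its underside
- dropper_bottle: bystander: white dropper bottle with a red nozzle, 37 mm thick, 96 mm tall, behind the board; origin at the centre of its underside

How it is judged:
On the way, in this order (a step that is already met when the one before it is completed fails the run):
1. the keeper bolt is pushed back clear of the pin while the basket still hangs in the cradle (value of joint keeper above 0.024 m and z of basket in the frame of cradle below 0.03 m), for 0.2 s.
2. the basket hangs on the hook, upright, its pins clear above the cradle (z of basket in the frame of cradle above 0.052 m and contact force between hook and basket above 0.5 N and angle between basket's own z axis and vertical below 0.25 rad), for 0.2 s.
3. the basket stands upright on the tray (x of basket in the frame of tray between -0.023 and 0.023 m and y of basket in the frame of tray between -0.045 and 0.045 m and z of basket in the frame of tray below 0.0095 m and angle between basket's own z axis and vertical below 0.08 rad), for 0.2 s.
At the end, for the whole second after the job is handed in: The basket stands upright (0.08 rad) and still with its whole foot on the tray (within 23 mm of the tray's middle across, 45 mm along), the ring in it; the keeper is back over 24 mm; the hook lies flat (0.1 rad) and still on the board, touching neither basket, cradle nor tray (all of step 3 and z of basket in the frame of tray above 0.004 m and angle between hook's own z axis and vertical below 0.1 rad and linear speed of each of basket, hook below 0.02 m/s and distance between ring and basket below 0.04 m and height (world z) of hook between 0.035 and 0.045 m and contact force between hook and basket below 0.05 N and contact force between hook and cradle below 0.05 N and contact force between hook and tray below 0.05 N and value of joint keeper above 0.024 m).
It fails at once if the gripper or arm touches the basket (contact force between any of the fingers, the arm and basket above 0.5 N).
It fails at once if the basket tips or swings by more than 0.5 rad (about 30 degrees) (angle between basket's own z axis and vertical above 0.5 rad).
It fails at once if the basket is dropped or slammed into the tray (more than 20 N) (contact force between basket and tray above 20 N).
It fails at once if the ring leaves the basket (distance between ring and basket above 0.07 m).
It fails at once if the tray or a bystander is shifted by more than 25 mm (distance of any of oil_bottle, cork_tub, dropper_bottle, tray from where it was at the start of the episode above 0.025 m).
It also fails if it takes over 72 s, if anything falls off the work surface, if the arm or the gripper's body presses on something with over 40 N, if the wrist force passes 120 N, or if a joint passes its speed limit or range.

## Working session

There is one attempt and no reset: what is moved stays moved. The work goes in short steps, each a Python script; the robot and the scene stay as the last script left them, time stands still between calls to the robot, and variables do not carry over. Pictures are saved under pics/ and viewed, at most 10 in all, crops included, and the job is handed in when it is done.

```bash
ls; mkdir -p pics
cat > h.py <<'E'
import numpy as np, cv2
from bench import ctrl
def world_map(cam, depth):
    p=ctrl.camera_params(cam); K=np.array(p["K"]); d=np.array(p["dist_coeffs"]); T=np.linalg.inv(np.array(p["camera_from_world"]))
    h,w=depth.shape
    u,v=np.meshgrid(np.arange(w,dtype=float),np.arange(h,dtype=float))
    n=cv2.undistortPoints(np.stack([u,v],-1).reshape(-1,1,2),K,d).reshape(h,w,2)
    P=np.dstack([n[...,0]*depth,n[...,1]*depth,depth])
    W=P@T[:3,:3].T+T[:3,3]
    W[depth<=0]=np.nan
    return W
def save(img,name): cv2.imwrite("pics/"+name,cv2.cvtColor(img,cv2.COLOR_RGB2BGR))
E
python3 - <<'E'
from h import *
for c in ("scene","top"):
    img,dep=ctrl.read_camera(c); save(img,c+"0.png"); W=world_map(c,dep); np.savez(f"{c}0.npz",img=img,dep=dep,W=W)
    print(c,np.linalg.inv(np.array(ctrl.camera_params(c)["camera_from_world"])).round(3).tolist())
    for n in ["cradle","keeper_knob","basket","ring","hook","tray","oil_bottle","cork_tub","dropper_bottle"]:
        for r in ctrl.outline_of(c,n)[:2]:
            m=r["region"]; w=W[m]; w=w[~np.isnan(w[:,0])]
            print(n,round(r["score"],2),[int(x) for x in r["rect"]],np.nanmedian(w,0).round(3) if len(w) else None, np.percentile(w,[2,98],axis=0).round(3).tolist() if len(w) else None)
print(ctrl.read_time_s())
E
```

```text
bench.py
pics
scene [[-0.904, -0.291, 0.312, 0.142], [-0.427, 0.64, -0.639, 0.601], [-0.014, -0.711, -0.703, 0.855], [0.0, 0.0, 0.0, 1.0]]
cradle 0.96 [194, 235, 273, 300] [0.427 0.111 0.051] [[0.368, 0.047, 0.041], [0.501, 0.138, 0.139]]
keeper_knob 0.44 [195, 236, 220, 257] [0.492 0.113 0.115] [[0.474, 0.038, 0.006], [0.541, 0.121, 0.149]]
basket 0.59 [211, 226, 265, 277] [0.431 0.089 0.101] [[0.373, 0.014, 0.04], [0.469, 0.124, 0.18]]
ring 0.67 [222, 216, 245, 245] [0.47  0.017 0.098] [[0.423, -0.016, 0.05], [0.5, 0.092, 0.182]]
ring 0.47 [229, 255, 241, 261] [0.44  0.079 0.075] [[0.429, 0.077, 0.069], [0.445, 0.088, 0.079]]
hook 0.9 [244, 200, 258, 238] [ 0.464 -0.05   0.065] [[0.44, -0.098, 0.043], [0.494, -0.005, 0.068]]
tray 0.71 [266, 150, 316, 191] [ 0.445 -0.262  0.049] [[0.393, -0.342, 0.041], [0.497, -0.19, 0.052]]
oil_bottle 0.56 [292, 187, 307, 212] [ 0.375 -0.139  0.08 ] [[0.362, -0.164, 0.044], [0.391, -0.131, 0.109]]
cork_tub 0.64 [225, 213, 248, 246] [0.475 0.009 0.097] [[0.454, -0.015, 0.051], [0.498, 0.031, 0.101]]
dropper_bottle 0.84 [241, 144, 260, 176] [ 0.555 
[... 292 characters left out ...]
.64 [162, 164, 204, 234] [0.426 0.093 0.094] [[0.373, 0.056, 0.042], [0.474, 0.129, 0.18]]
ring 0.6 [192, 196, 194, 197] [0.432 0.078 0.077] [[0.432, 0.078, 0.077], [0.432, 0.078, 0.077]]
ring 0.37 [167, 156, 211, 230] [0.432 0.071 0.048] [[0.37, 0.045, 0.041], [0.493, 0.134, 0.132]]
hook 0.78 [212, 168, 283, 208] [ 0.464 -0.05   0.064] [[0.417, -0.1, 0.049], [0.495, 0.038, 0.069]]
tray 0.96 [320, 166, 395, 226] [ 0.442 -0.266  0.048] [[0.39, -0.339, 0.043], [0.494, -0.195, 0.052]]
oil_bottle 0.63 [293, 218, 313, 230] [ 0.379 -0.145  0.086] [[0.364, -0.165, 0.039], [0.395, -0.133, 0.109]]
cork_tub 0.82 [215, 166, 239, 190] [0.476 0.005 0.097] [[0.456, -0.016, 0.046], [0.5, 0.027, 0.101]]
1.0
```

Run:
```python
from h import *
a=np.load("top0.npz")["img"][140:250,140:410]; save(cv2.resize(a,None,fx=2.9,fy=2.9,interpolation=cv2.INTER_CUBIC),"topc.png")
a=np.load("scene0.npz")["img"][130:310,170:340]; save(cv2.resize(a,None,fx=3.3,fy=3.3,interpolation=cv2.INTER_CUBIC),"scenec.png")
```

```text
(no output)
```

View pics/topc.png

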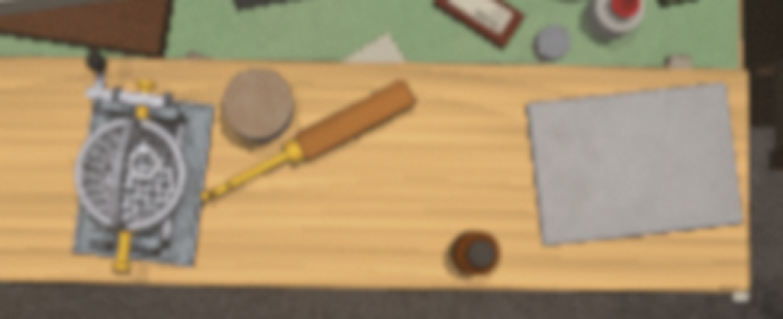

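View pics/scenec.png

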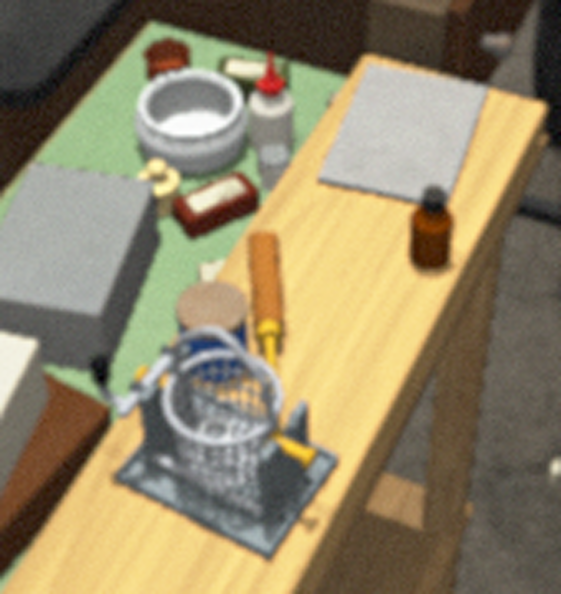

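The top picture shows the cradle at left (crop 75–213, 85–265), with the keeper knob at about (95, 62). The hook handle is at about (357, 120) and its tip is at (207, 196), next to the cradle. The tub is at (258, 105), the bottle at (475, 253) and the tray at (635, 163). The scene view shows the same layout, with the bail upright. Next I'll fit exact poses.

```bash
cat >> h.py <<'E'
def rays(cam,px,z):
    p=ctrl.camera_params(cam); T=np.linalg.inv(np.array(p["camera_from_world"]))
    n=cv2.undistortPoints(np.asarray(px,float).reshape(-1,1,2),np.array(p["K"]),np.array(p["dist_coeffs"])).reshape(-1,2)
    d=np.c_[n,np.ones(len(n))]@T[:3,:3].T; o=T[:3,3]
    return o+d*((z-o[2])/d[:,2])[:,None]
def proj(cam,P):
    p=ctrl.camera_params(cam); M=np.array(p["camera_from_world"])
    return cv2.projectPoints(np.asarray(P,float).reshape(-1,3),cv2.Rodrigues(M[:3,:3])[0],M[:3,3],np.array(p["K"]),np.array(p["dist_coeffs"]))[0].reshape(-1,2)
E
python3 - <<'E'
from h import *
D=np.load("top0.npz"); img,W=D["img"],D["W"]
hsv=cv2.cvtColor(cv2.GaussianBlur(img,(3,3),0),cv2.COLOR_RGB2HSV).astype(int)
S=hsv[...,1]
def px(m): v,u=np.nonzero(m); return np.c_[u,v]
def rect(p):
    (c,s,a)=cv2.minAreaRect(p[:,:2].astype(np.float32)); return np.round(c,4),np.round(s,4),round(a,1)
# tray
def comp(m,seed):
    n,l=cv2.connectedComponents(m.astype(np.uint8)); return l==l[seed[1],seed[0]]
m=comp((S<70)&(np.arange(384)[:,None]<228)&(np.arange(384)[:,None]>163)&(np.arange(512)[None]>315)&(np.arange(512)[None]<400),(359,196))
print("tray",m.sum(),rect(rays("top",px(m),0.047)))
# hook handle : orange-brown darker
print("hsv handle",hsv[181,263],"wood",hsv[200,300],"rod",hsv[199,228],"cradle",hsv[225,205])
# cradle right edge & lower edge
P=[]
for v in range(180,228):
    r=S[v,195:225]; i=np.nonzero(r<95)[0]; P.append([195+i.max(),v])
q=rays("top",P,0.045); print("right edge",np.polyfit(q[:,0],q[:,1],1).round(4),q[[0,20,-1]].round(4).tolist())
P=[]
for u in range(170,205):
    if 176<u<188: continue
    c=S[210:240,u]; i=np.nonzero(c<95)[0]
    if len(i): P.append([u,210+i.max()])
q=rays("top",P,0.05); print("low edge",np.polyfit(q[:,1],q[:,0],1).round(4),q.round(3)[::6].tolist())
# knob: dark
V=hsv[...,2]; m=(V<70); m[:150]=0;m[172:]=0;m[:,:160]=0;m[:,185:]=0
p=px(m); print("knob px",len(p),p.mean(0) if len(p) else 0, rays("top",[p.mean(0)],0.146).round(4))
# bail top by depth
for c in("top","scene"):
    E=np.load(c+"0.npz")["W"]; k=(E[...,2]>0.165)&(E[...,2]<0.19)&(abs(E[...,0]-.43)<.06)&(abs(E[...,1]-.09)<.06)
    w=E[k]; print("bail",c,len(w),w.mean(0).round(4),w.min(0).round(3),w.max(0).round(3))
np.set_printoptions(linewidth=250)
print(S[160:210:3,210:290:3]); print(hsv[...,0][160:210:3,210:290:3])
E
```

```text
tray 3405 (array([ 0.4427, -0.267 ]), array([0.1043, 0.1494]), 7.3)
hsv handle [ 14 169 175] wood [ 18 123 221] rod [ 21 169 201] cradle [102   9 144]
right edge [-0.3099  0.1726] [[0.4719, 0.0171, 0.045], [0.4295, 0.0455, 0.045], [0.373, 0.0506, 0.045]]
low edge [-0.0203  0.3493] [[0.347, 0.127, 0.05], [0.347, 0.114, 0.05], [0.348, 0.079, 0.05], [0.348, 0.066, 0.05]]
knob px 18 [172.83333333 159.94444444] [[0.5001 0.1098 0.146 ]]
bail top 89 [0.4267 0.0896 0.1761] [0.401 0.084 0.166] [0.451 0.094 0.184]
bail scene 79 [0.4243 0.0911 0.1759] [0.402 0.086 0.166] [0.453 0.095 0.185]
[[ 93  88  84  87  84  81  78  75  75  75  73  71  69  70  69  68  60  56  54  54  52  53  53  58  67  67  67]
 [124 124 123 123 120 111 105 111 119 122 122 122 123 122 124 123 120 118 119 120 119 120 119 121 121 120 119]
 [122 123 124 120  90  77  81  82  85 111 123 123 123 123 123 123 123 124 124 122 123 124 126 126 124 123 124]
 [124 123 121  94  82  81  81  84  81  82 118 124 123 122 123 123 124 124 124 123 125 136 154 153 126 124 124]
 [124 122 115  86  80  78  82  84  83  83 104 123 123 124 125 125 125
[... 2562 characters left out ...]
  17  17  17  17  17  18  17  18]
 [ 23  17  17  17  17  17  17  18  19  21  21  20  15  15  17  17  18  18  18  18  18  18  18  18  17  17  18]
 [ 16  17  17  17  17  17  18  21  21  19  18  18  17  17  17  17  17  18  18  18  18  18  18  17  18  18  18]
 [ 17  17  17  18  19  20  21  19  18  17  17  17  17  18  18  18  17  18  18  18  18  17  17  17  17  18  18]
 [ 17  18  18  20  21  19  18  18  18  18  18  18  18  18  18  18  18  18  17  17  17  17  17  17  17  18  17]
 [ 18  19  21  19  17  17  17  17  17  17  17  17  17  18  17  17  18  18  17  17  18  18  18  18  18  18  18]
 [ 19  18  17  17  17  17  17  17  17  17  17  17  17  17  17  17  17  17  17  17  17  17  17  17  17  17  17]]
```

Run:
```python
from h import *
D=np.load("top0.npz"); img,W=D["img"],D["W"]
hsv=cv2.cvtColor(img,cv2.COLOR_RGB2HSV).astype(int); S=hsv[...,1]
P=[]
for v in range(180,226):
    i=np.nonzero(S[v,195:214]<65)[0]
    if len(i): P.append([195.5+i.max(),v])
q=rays("top",P,0.045); f=np.polyfit(q[:,0],q[:,1],1); print("right edge",f.round(4),(q[:,1]-np.polyval(f,q[:,0])).round(4)[::6],"yaw",-np.arctan(f[0]).round(4) , q[:,0].min(),q[:,0].max())
L=[]
for u in [*range(168,178),*range(190,206)]:
    i=np.nonzero(S[215:236,u]<65)[0]
    if len(i): L.append([u,215.5+i.max()])
l=rays("top",L,0.047); g=np.polyfit(l[:,1],l[:,0],1); print("low edge",g.round(4),(l[:,0]-np.polyval(g,l[:,1])).round(4))
# handle
m=(S>150)&(hsv[...,0]<=15); m[:160]=0; m[205:]=0; m[:,:225]=0; m[:,290:]=0
n,lab,st,_=cv2.connectedComponentsWithStats(m.astype(np.uint8)); k=1+st[1:,4].argmax(); v,u=np.nonzero(lab==k)
q=rays("top",np.c_[u,v],0.060); c,s,a=cv2.minAreaRect(q[:,:2].astype(np.float32)); print("handle",len(u),c,s,a,q.mean(0).round(4))
e=np.linalg.eigh(np.cov((q[:,:2]).T))[1][:,1]; print("axis",e)
m=(S>150)&(hsv[...,0]>=19)&(hsv[...,0]<24); m[:180]=0; m[212:]=0; m[:,:205]=0; m[:,250:]=0
v,u=np.nonzero(m); q=rays("top",np.c_[u,v],0.056); print("rod",len(u),q[q[:,1].argmin()].round(4),q[q[:,1].argmax()].round(4)); 
e=np.linalg.eigh(np.cov((q[:,:2]).T))[1][:,1]; print("rod axis",e,q.mean(0).round(4))
# board extents
for u in (150,300): 
    B=np.nonzero((abs(hsv[:,u,0]-17)<3)&(S[:,u]>105))[0]; print("board",rays("top",[[u,B.min()],[u,B.max()]],0.04).round(3).tolist())
```

```text
right edge [-0.1096  0.0921] [ 0.0008 -0.0009 -0.0005 -0.      0.0004 -0.0013 -0.0008 -0.0004] yaw 0.1092 0.3772160602498915 0.47153081267164115
low edge [0.1049 0.358 ] [ 0.0006 -0.0012 -0.0009 -0.0007 -0.0004 -0.0001  0.0001  0.0004  0.0007
  0.0009  0.0002  0.0004  0.0007  0.0009  0.0012 -0.0006 -0.0004 -0.0001
  0.0002  0.0004  0.0007 -0.0011 -0.0009 -0.0006 -0.0004 -0.0001]
handle 380 (0.4699724614620209, -0.06343324482440948) (0.01941823959350586, 0.08526872843503952) 27.585582733154297 [ 0.4701 -0.0627  0.06  ]
axis [-0.47613949  0.87936977]
rod 135 [ 0.4426 -0.0255  0.056 ] [0.4145 0.0443 0.056 ]
rod axis [-0.47476979  0.88011002] [0.4344 0.0042 0.056 ]
board [[0.672, 0.183, 0.04], [0.35, 0.171, 0.04]]
board [[0.511, -0.143, 0.04], [0.351, -0.144, 0.04]]
```

```bash
cat >> h.py <<'E'
from scipy.spatial.transform import Rotation as R
def Q(psi): return (R.from_euler('z',psi)*R.from_euler('x',np.pi)).as_quat()
C=np.array([0.4268,0.0897]); ex=np.array([0.9943,-0.1068]); ey=np.array([0.1068,0.9943])
def cr(x,y,z): return [*(C+x*ex+y*ey),z]
HO=np.array([0.470,-0.0632]); hd=np.array([-0.476,0.879]); hyaw=np.arctan2(hd[1],hd[0])
seat=C.copy(); GX=0.005; LEV=0.108-GX
TR=np.array([0.4427,-0.267])
E
python3 - <<'E'
from h import *
tool_yaw0=R.from_quat(ctrl.read_tcp_rot()).as_matrix(); print("toolx",tool_yaw0[:,0].round(2), ctrl.read_qpos())
cy=np.arctan2(ex[1],ex[0])
for nm,psis,p in [("push",[cy,cy+np.pi/2,cy-np.pi/2,cy+np.pi],cr(.072,0,.145)),
  ("grasp",[hyaw,hyaw+np.pi],[*(HO+GX*hd),.057]),
  ("pre",[cy-np.pi/2,cy+np.pi/2],cr(0,LEV+.06,.146)),
  ("ins",[cy-np.pi/2,cy+np.pi/2],cr(0,LEV,.146)),
  ("up",[cy-np.pi/2,cy+np.pi/2],cr(0,LEV,.27)),
  ("tray",[cy-np.pi/2,cy+np.pi/2],[*(TR+LEV*ey),.165])]:
    for a in psis:
        s=ctrl.inverse_kinematics(p,Q(a)); print(nm,round(a,2),None if s is None else np.round(s,2))
E
```

```text
toolx [ 0.96  0.29 -0.  ] [ 1.17417499  0.38285627  0.04389585  1.59790721 -0.01786412  1.161193
 -0.04987675]
push -0.11 [ 0.41  0.32 -0.74  2.    0.27  0.92 -2.15]
push 1.46 [ 0.57  0.38 -0.93  2.    0.37  0.95 -0.66]
push -1.68 [ 0.78  0.55 -1.24  1.99  0.61  1.04  2.3 ]
push 3.03 [ 0.63  0.41 -1.01  1.99  0.43  0.96  0.87]
grasp 2.07 [ 0.56  0.39 -0.59  2.13  0.33  0.71  0.26]
grasp 5.21 [ 0.28  0.34 -0.27  2.14  0.14  0.68 -2.73]
pre -1.68 [ 0.42  0.56 -1.24  1.98  0.62  1.05  1.94]
pre 1.46 [ 0.32  0.46 -1.07  1.98  0.48  0.99 -1.09]
ins -1.68 [ 0.56  0.47 -1.23  2.05  0.53  1.    2.1 ]
ins 1.46 [ 0.42  0.36 -1.04  2.05  0.38  0.94 -0.92]
up -1.68 [ 0.67  0.18 -1.25  1.93  0.19  1.16  2.39]
up 1.46 [ 0.75  0.23 -1.36  1.93  0.25  1.18 -0.81]
tray -1.68 [-0.88  0.53  1.4   2.11 -0.62  1.03 -2.4 ]
tray 1.46 [ 0.69  0.2  -0.47  2.05  0.11  0.92  0.06]
```

Run:
```python
from h import *
q=Q(np.arctan2(ey[1],ey[0]))
ctrl.move_gripper(0.0)
ctrl.move_ptp(cr(.072,-0.002,.26),q)
ctrl.movel(cr(.072,-0.002,.146),speed=.12)
print("down",ctrl.read_time_s(),np.round(ctrl.read_eef_pos(),4),np.round(ctrl.read_ft_force(),2),np.round(cr(.072,-.002,.146),4))
ctrl.movel(cr(.072,0.034,.146),speed=.04); print(np.round(ctrl.read_ft_force(),2))
for y in np.arange(.036,.0465,.0015):
    ctrl.movel(cr(.072,y,.146),speed=.03); f=np.array(ctrl.read_ft_force()); print(round(y,4),f.round(2), np.round(ctrl.read_eef_pos(),4))
    if f[:2]@ey<-8: break
ctrl.movel(cr(.072,y-.02,.146),speed=.1)
ctrl.movel(cr(.072,y-.02,.26),speed=.2)
img,d=ctrl.read_camera("top"); save(cv2.resize(img[140:250,140:300],None,fx=4,fy=4,interpolation=cv2.INTER_CUBIC),"push.png")
print(ctrl.read_time_s())
```

```text
down 5.5667 [0.499  0.0803 0.1468] [ 0.15 -0.41  0.16] [0.4982 0.08   0.146 ]
[ 0.14 -0.52  0.75]
0.036 [ 0.23 -0.67 -0.15] [0.5019 0.1177 0.1458]
0.0375 [-0.64 -0.99 -0.96] [0.5021 0.1191 0.1458]
0.039 [-1.55 -2.46 -0.88] [0.5023 0.1208 0.1458]
0.0405 [-0.22 -1.99 -1.32] [0.5025 0.1223 0.1459]
0.042 [-1.68 -4.78  0.05] [0.5026 0.1226 0.1458]
0.0435 [-3.07 -6.44  1.21] [0.5026 0.1227 0.1457]
0.045 [-3.24 -8.86  3.28] [0.5027 0.1228 0.1457]
9.4833
```

Run:
```python
from h import *
q=Q(hyaw-np.pi); g=HO+GX*hd
ctrl.move_ptp([*g,.22],q); print(np.round(ctrl.read_qpos(),2))
ctrl.move_gripper(0.046)
ctrl.movel([*g,.11],speed=.2); ctrl.movel([*g,.057],speed=.05); print(np.round(ctrl.read_ft_force(),2),np.round(ctrl.read_eef_pos(),4))
ctrl.move_gripper(0.0,100); print("gap",ctrl.read_finger_gap(),ctrl.read_grasp_force(),np.round(ctrl.read_ft_force(),2))
ctrl.movel([*g,.077],speed=.05); ctrl.movel([*g,.25],speed=.15)
print("gap",ctrl.read_finger_gap(),ctrl.read_grasp_force(),np.round(ctrl.read_ft_force(),2),ctrl.read_time_s(),np.round(ctrl.read_qpos(),2))
q2=Q(np.arctan2(ey[1],ey[0]))
for p in (cr(0,LEV+.06,.25),cr(0,LEV+.06,.146),cr(0,LEV,.146)): s=ctrl.inverse_kinematics(p,q2); print(None if s is None else np.round(s,2))
img,d=ctrl.read_camera("scene"); save(cv2.resize(img[150:320,160:330],None,fx=3.5,fy=3.5,interpolation=cv2.INTER_CUBIC),"hold.png")
```

```text
[ 0.56  0.11 -0.54  2.02  0.06  1.04 -2.66]
[ 0.71  0.04 -0.13] [ 0.468  -0.0588  0.0573]
gap 0.02027354613152378 98.29471707344055 [-1.05  0.88  4.93]
gap 0.020191149246653405 97.88899183273315 [-1.1  -0.25 -1.99] 15.925 [ 0.52  0.07 -0.5   1.99  0.04  1.1  -2.64]
[ 0.2   0.21 -0.88  1.89  0.18  1.12 -0.85]
[ 0.16  0.37 -0.87  1.98  0.35  0.94 -0.99]
[ 0.27  0.29 -0.85  2.06  0.27  0.91 -0.84]
```

View pics/hold.png

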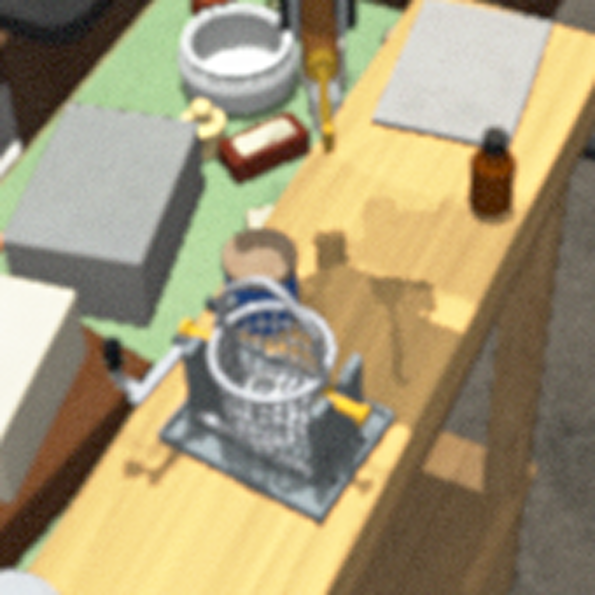

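Run:
```python
from h import *
q2=Q(np.arctan2(ey[1],ey[0]))
ctrl.move_ptp(cr(0,LEV+.06,.25),q2)
ctrl.movel(cr(0,LEV+.06,.146),speed=.15)
print(np.round(ctrl.read_eef_pos(),4),np.round(cr(0,LEV+.06,.146),4),np.round(ctrl.read_ft_force(),2),ctrl.read_time_s())
a,d=ctrl.read_camera("scene"); W=world_map("scene",d)
b,d2=ctrl.read_camera("top")
for r in ctrl.outline_of("scene","hook")[:1]:
    w=W[r["region"]]; w=w[~np.isnan(w[:,0])]; print(r["score"],r["rect"],np.percentile(w,[2,50,98],axis=0).round(3).tolist())
# project expected hook seat/tip points on both pictures
def P(x,z): return cr(0,LEV+.06-(x-GX),.129+z)
pts=[P(45,0.016) if 0 else P(.045,.016),P(.108,.010),P(.119,.034)]
out=[]
for c,im in(("scene",a),("top",b)):
    big=cv2.resize(im,None,fx=4,fy=4,interpolation=cv2.INTER_CUBIC)
    uv=proj(c,pts); print(c,uv.round(1).tolist())
    for u in uv: cv2.drawMarker(big,tuple(int(k*4+2) for k in u),(255,0,0),cv2.MARKER_CROSS,8,1)
    m=uv.mean(0).round().astype(int)*4; out.append(big[max(m[1]-200,0):m[1]+200,max(m[0]-200,0):m[0]+200])
save(np.hstack([cv2.resize(o,(400,400)) for o in out]),"pre.png")
```

```text
[0.4449 0.2523 0.1468] [0.4442 0.2518 0.146 ] [-0.01 -0.79 -0.98] 18.3917
0.87 [167.4, 257.6, 223.9, 329.5] [[0.434, 0.176, 0.136], [0.442, 0.282, 0.153], [0.456, 0.302, 0.156]]
scene [[201.1, 286.8], [220.4, 265.1], [222.8, 253.6]]
top [[118.9, 190.6], [151.8, 194.9], [155.1, 194.9]]
```

View pics/pre.png

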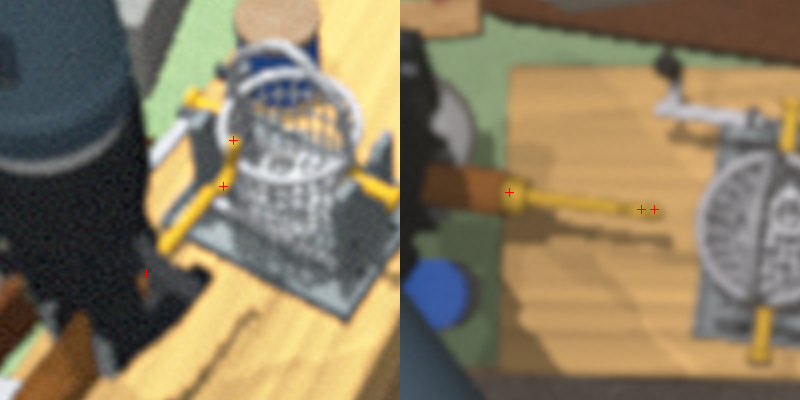

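The overlay crosses fall on the handle end, seat and point of the hook in both views (scene crop (147,272), (223,186), (233,140)). The knob is visibly pushed back, at (668,65). I'll insert the hook and lift.

Run:
```python
from h import *
f=lambda:np.round(ctrl.read_ft_force(),2)
ctrl.movel(cr(0,LEV,.146),speed=.06); print("in",f(),np.round(ctrl.read_eef_pos(),4),np.round(ctrl.read_ft_torque(),3))
ctrl.movel(cr(0,LEV,.176),speed=.03); print(f())
for z in (.182,.188,.200): ctrl.movel(cr(0,LEV,z),speed=.02); print(z,f(),np.round(ctrl.read_ft_torque(),3))
a,d=ctrl.read_camera("scene")
b,d2=ctrl.read_camera("top")
out=[]
for c,im in(("scene",a),("top",b)):
    big=cv2.resize(im,None,fx=4,fy=4,interpolation=cv2.INTER_CUBIC); m=(proj(c,[cr(0,0,.14)])[0]*4).astype(int)
    out.append(big[max(m[1]-200,0):m[1]+200,max(m[0]-200,0):m[0]+200])
save(np.hstack([cv2.resize(o,(400,400)) for o in out]),"lift.png"); print(ctrl.read_time_s())
```

```text
in [ 0.39 -0.41 -0.74] [0.4379 0.1927 0.1462] [ 0.03  -0.016  0.02 ]
[-0.32 -0.22 -0.51]
0.182 [-0.23 -0.47 -3.12] [ 0.229 -0.028 -0.033]
0.188 [ 0.37  0.25 -4.18] [ 0.267 -0.058 -0.017]
0.2 [ 0.24  0.49 -4.22] [ 0.362 -0.039  0.041]
22.5917
```

View pics/lift.png

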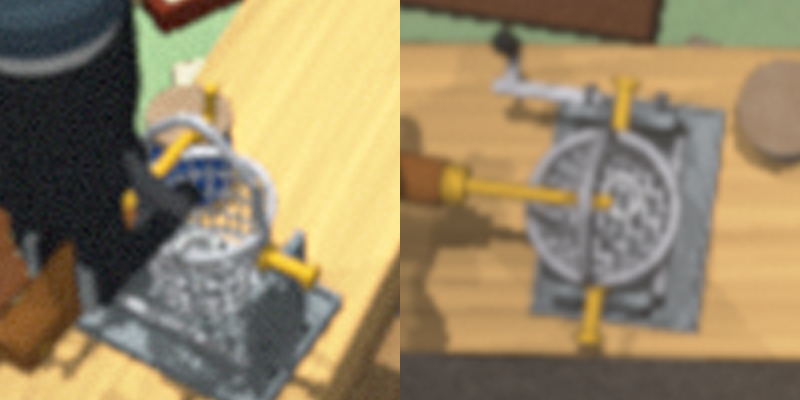

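The bail sits in the hook's seat at the peak (top crop about (595,200)). The basket is level and its pins are coming up between the cheeks. I'll carry it over the tray and measure.

Run:
```python
from h import *
f=lambda:np.round(ctrl.read_ft_force(),2)
ctrl.movel(cr(0,LEV,.262),speed=.05); print(f(),np.round(ctrl.read_ft_torque(),3))
ctrl.pause(.2)
t=TR+LEV*ey
ctrl.movel([*t,.262],speed=.09); ctrl.pause(.3); print(f(),np.round(ctrl.read_eef_pos(),4),t.round(4),ctrl.read_time_s())
out=[]
for c in("scene","top"):
    im,d=ctrl.read_camera(c); W=world_map(c,d)
    bail=W[(W[...,2]>0.235)&(W[...,2]<0.275)&(np.hypot(W[...,0]-TR[0],W[...,1]-TR[1])<.05)]
    rim=W[(W[...,2]>0.192)&(W[...,2]<0.213)&(np.hypot(W[...,0]-TR[0],W[...,1]-TR[1])<.06)]
    print(c,"bail",len(bail),bail.mean(0).round(4),bail.max(0).round(3),"rim",len(rim),rim.min(0).round(4),rim.max(0).round(4))
    big=cv2.resize(im,None,fx=4,fy=4,interpolation=cv2.INTER_CUBIC); m=(proj(c,[[*TR,.15]])[0]*4).astype(int)
    o=big[max(m[1]-200,0):m[1]+200,max(m[0]-200,0):m[0]+200]; out.append(cv2.resize(o,(400,400)))
save(np.hstack(out),"over.png")
```

```text
[ 0.3   0.18 -4.92] [0.315 0.027 0.02 ]
[-0.82  0.73 -3.81] [ 0.4537 -0.1646  0.262 ] [ 0.4537 -0.1646] 28.6
scene bail 54 [ 0.4336 -0.2585  0.2528] [ 0.463 -0.225  0.266] rim 134 [ 0.4015 -0.3047  0.1921] [ 0.4625 -0.2272  0.2122]<stdin>:12: RuntimeWarning: Mean of empty slice.
  ret = um.true_divide(
Traceback (most recent call last):
ValueError: zero-size array to reduction operation maximum which has no identity
```

Run:
```python
from h import *
im,d=ctrl.read_camera("scene")
# expected basket: bail axis z
zb=.262-.017+.0165
pts=[[*TR,zb],[*TR,zb-.116]]+[[TR[0]+.035*np.cos(a),TR[1]+.035*np.sin(a),zb-.058] for a in np.linspace(0,2*np.pi,12,endpoint=False)]
big=cv2.resize(im,None,fx=5,fy=5,interpolation=cv2.INTER_CUBIC)
for u in proj("scene",pts): cv2.drawMarker(big,tuple(int(k*5+2) for k in u),(255,0,0),cv2.MARKER_CROSS,10,1)
m=(proj("scene",[[*TR,.15]])[0]*5).astype(int); save(big[max(m[1]-280,0):m[1]+220,max(m[0]-250,0):m[0]+250],"over.png")
```

```text
(no output)
```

View pics/over.png

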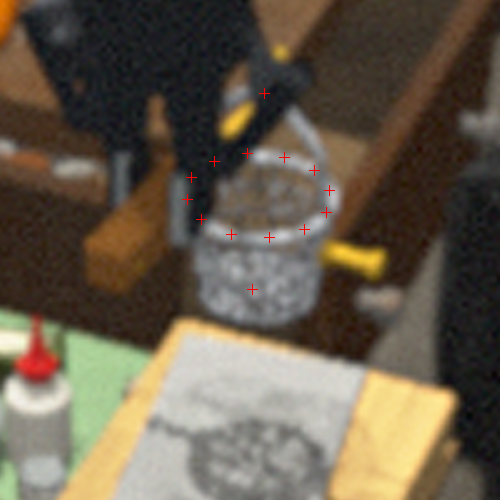

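Run:
```python
from h import *
f=lambda:np.round(ctrl.read_ft_force(),2)
t=TR+LEV*ey+np.array([.002,0])
ctrl.movel([*t,.180],speed=.06); ctrl.pause(.3); print(f())
for z in np.arange(.176,.1515,-.003):
    ctrl.movel([*t,z],speed=.02); F=ctrl.read_ft_force(); print(round(z,4),round(F[2],2))
print(np.round(ctrl.read_ft_torque(),3))
ctrl.movel([*t,.135],speed=.03); print("low",f(),np.round(ctrl.read_ft_torque(),3),ctrl.read_time_s())
im,d=ctrl.read_camera("scene")
big=cv2.resize(im,None,fx=5,fy=5,interpolation=cv2.INTER_CUBIC)
m=(proj("scene",[[*TR,.12]])[0]*5).astype(int); save(big[max(m[1]-250,0):m[1]+250,max(m[0]-250,0):m[0]+250],"set.png")
```

```text
[-0.83  0.13 -4.41]
0.176 -4.23
0.173 -3.94
0.17 -3.93
0.167 -3.92
0.164 -3.92
0.161 -1.44
0.158 -2.28
0.155 -1.63
0.152 -1.17
[0.012 0.022 0.044]
low [ 0.09  0.94 -1.85] [-0.021 -0.012  0.004] 34.0333
```

View pics/set.png

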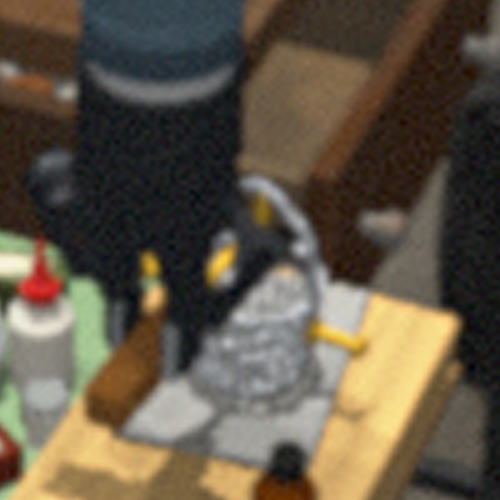

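Basket stands upright on the tray (crop around (265,350)) with the hook hanging free below the bail. I'll withdraw the hook and lay it down.

Run:
```python
from h import *
f=lambda:np.round(ctrl.read_ft_force(),2)
t=TR+LEV*ey+np.array([.002,0])
ctrl.movel([*t,.132],speed=.03)
for s in (.01,.02,.03,.075):
    ctrl.movel([*(t+s*ey),.132],speed=.05); print(s,f())
ctrl.movel([*(t+.075*ey),.17],speed=.12)
q=Q(np.pi/2)
ctrl.movel([.422,-.043,.17],q,speed=.1)
ctrl.movel([.422,-.043,.075],speed=.1)
for z in (.063,.060,.0585,.0575,.0565):
    ctrl.movel([.422,-.043,z],speed=.02); F=f(); print(z,F)
    if F[2]>4: break
ctrl.move_gripper(.046); ctrl.pause(.2)
ctrl.movel([.422,-.043,.12],speed=.06); ctrl.movel([.422,-.043,.25],speed=.2)
ctrl.move_ptp([.45,.2,.3],q)
print(ctrl.read_time_s())
for c in("scene","top"):
    im,d=ctrl.read_camera(c); W=world_map(c,d); np.savez(c+"1.npz",img=im,W=W)
    for n in("hook","basket","tray","oil_bottle","cork_tub"):
        for r in ctrl.outline_of(c,n)[:1]:
            w=W[r["region"]]; w=w[~np.isnan(w[:,0])]; print(c,n,round(r["score"],2),np.percentile(w,[2,50,98],axis=0).round(3).tolist())
a=np.load("top1.npz")["img"][140:250,140:410]; b=np.load("scene1.npz")["img"][120:300,170:340]
A=cv2.resize(a,(640,261),interpolation=cv2.INTER_CUBIC); B=cv2.resize(b,(312,330),interpolation=cv2.INTER_CUBIC); o=np.zeros((595,640,3),np.uint8); o[:261]=A; o[262:592,:312]=B
save(o,"fin.png")
```

```text
0.01 [-1.18 -0.43 -0.7 ]
0.02 [ 0.79 -0.07 -2.25]
0.03 [ 0.27 -0.05 -1.15]
0.075 [ 0.43 -0.36 -1.08]
0.063 [ 0.18 -0.08 -1.24]
0.06 [ 0.09  0.44 -1.71]
0.0585 [-0.07  0.84 -0.58]
0.0575 [-0.95 -0.29  3.16]
0.0565 [-4.83  0.37 14.54]
44.1333
scene hook 0.62 [[0.41, -0.153, 0.046], [0.419, -0.04, 0.064], [0.431, 0.007, 0.068]]
scene basket 0.61 [[0.385, -0.411, 0.003], [0.44, -0.262, 0.088], [0.503, -0.231, 0.162]]
scene tray 0.75 [[0.389, -0.333, 0.043], [0.436, -0.233, 0.049], [0.493, -0.189, 0.076]]
scene oil_bottle 0.56 [[0.362, -0.155, 0.045], [0.375, -0.138, 0.081], [0.392, -0.131, 0.109]]
scene cork_tub 0.66 [[0.455, -0.015, 0.045], [0.471, 0.017, 0.095], [0.497, 0.031, 0.101]]
top hook 0.63 [[0.411, -0.152, 0.048], [0.421, -0.053, 0.064], [0.432, 0.003, 0.068]]
top basket 0.82 [[0.386, -0.308, 0.045], [0.441, -0.268, 0.075], [0.498, -0.232, 0.163]]
top tray 0.97 [[0.39, -0.34, 0.044], [0.44, -0.242, 0.048], [0.496, -0.193, 0.052]]
top cork_tub 0.56 [[0.455, -0.017, 0.04], [0.477, 0.005, 0.097], [0.5, 0.027, 0.101]]
```

View pics/fin.png

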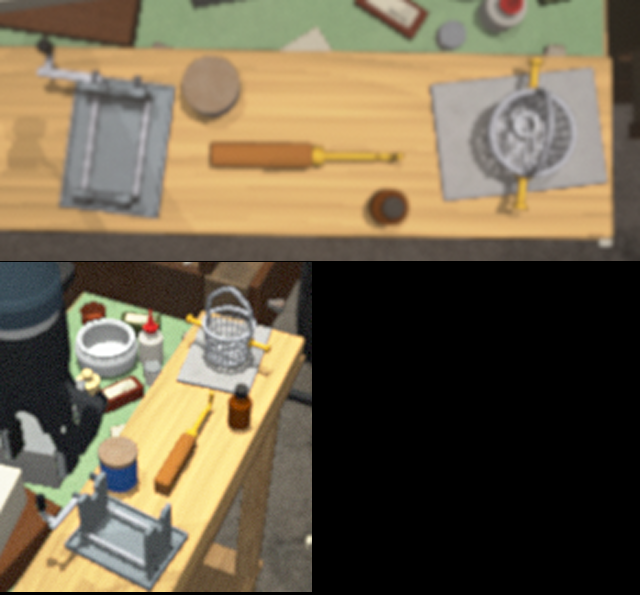

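The basket stands upright on the tray (top crop (530,134)) with the ring in it. The hook lies flat on the board (210–400, 155), clear of everything, and the tray and bystanders have not moved.

```bash
python3 -c "
from bench import ctrl
print(ctrl.sign_off())"
```

```text
the job is handed in; nothing more can be done
None
```

I handed the job in at about 44 s: keeper bolt back at its stop, basket upright on the tray with the ring in it, and the hook flat on the board and clear of everything. The hand-in call returned no verdict, so this rests on the final camera check.

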